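# Index a potter's banding wheel and lock its brake

### The job

Get the banding wheel ready for painting the dish on it: with a fingertip push the upright pin on the wheel round, clockwise seen from above, until it rests against the fixed stop finger, and only then push the brake lever's knob past its first notch (drag) fully home to the second stop (locked). Only push: do not take the pin, the knob or anything else between the fingers, do not disturb the dish on the wheel, and leave the jar, cup, bottle and brush where they stand.

Things in the scene. Friction and masses are not known exactly. Their poses are not given: they have to be found in the camera images.
- station: fixed grey base plate of the banding wheel, 200 x 400 x 20 mm (its x, y, z), origin at the centre of its underside on the table, yawed up to 0.3 rad from the robot's axes. In its frame the wheel's upright axis is at (0, 80) mm and the brake lever's upright pivot at (30, -130) mm. Two thin posts 53 mm high, 55 mm from that pivot, mark the ends of the lever's swing
- stop_tip (a point): inner end of the stop, a bent dark steel bar 12 mm thick standing on the base plate at the wheel's near left side (towards the robot and to its left), 112 mm from the wheel axis, and reaching inward over the turntable. This point is on the bar's axis 78 mm from the wheel axis and 86 mm above the table; the bar's top is at 92 mm
- wheel_top (a point): centre of the top face of the round aluminium turntable, 200 mm across and 16 mm thick, top face 66 mm above the table
- wheel (a joint): turntable angle (rad), growing clockwise seen from above; 1.92 with the pin against the stop, where it goes no further. In the station's frame the pin lies from the wheel axis in direction 4.189 - value (rad, counter-clockwise from +x). Steady friction, about 1.2 N at the pin; it stays where it is left. The brake does not change this friction
- pin_mid (a point): upright steel pin on the turntable near its rim, 14 mm across, 86 mm from the wheel axis; it stands 32 mm above the turntable's top (its top is 98 mm above the table). This point is on its axis, half-way up, 82 mm above the table
- brake (a joint): brake lever angle (rad), growing clockwise seen from above: 0 released, 0.45 first notch (drag), 0.9 second stop (locked). In the station's frame the lever points from its pivot in direction 3.595 - value (rad, counter-clockwise from +x). A sprung roller under it rides over two ridges (crests at 0.225, 0.675 rad): leaving a place takes 5 to 7 N at the knob; from 0.08 rad past a crest it snaps on to the next and rests there
- knob_mid (a point): black upright knob on the end of the brake lever, 20 mm across, 45 mm tall, 85 mm from the lever's pivot, top 90 mm and foot 45 mm above the table; the lever points towards the robot and the knob is pushed towards the wheel. The flat steel lever arm, 12 mm wide, has its top 53 mm above the table. This point is on the knob's axis 71.5 mm above the table
- dish: loose dark brown fired-clay bowl, 100 mm across the rim and 38 mm high, about 0.25 kg, standing centred on the turntable and turning with it by friction; origin at the centre of its underside
- jar: bystander: loose squat jar with white lid, 52 mm across, 55 mm high, on the table on the robot's side of the base plate; origin at the centre of its underside
- cup: bystander: loose terracotta cup, 72 mm across, 80 mm high, on the table to the right of the base plate; origin at the centre of its underside
- bottle: bystander: loose bottle, 48 mm across, 110 mm high, on the table behind the base plate; origin at the centre of its underside
- brush: bystander: loose brush lying on the table to the left of the base plate, its length along its own x; origin under its middle
Not all that is in view belongs to the job. What is meant by the dish is not blue, purple or white, and is the smaller of those in its own colour.

How it is judged:
On the way, in this order (a step that is already met when the one before it is completed fails the run):
1. the pin is against the stop while the brake lever is still released (value of joint wheel above 1.86 rad and value of joint brake below 0.15 rad), for 0.2 s.
2. the brake lever is at its second stop, the pin still against the stop (value of joint brake above 0.85 rad and value of joint wheel above 1.86 rad), for 0.2 s.
At the end, for the whole second after the job is handed in: The wheel's pin rests against the stop (within 0.06 rad, about 5 mm), the brake lever rests at its second stop (within 0.05 rad, about 4 mm), the dish stands upright on the wheel within 15 mm of its centre, and jar, cup, bottle and brush are within 15 mm of where they were (all of step 2 and velocity of joint each of brake, wheel below 0.05 rad/s and horizontal distance between dish and wheel_top below 0.015 m and z of dish in the frame of station below 0.071 m and angle between dish's own z axis and vertical below 0.1 rad and distance of each of jar, cup, bottle, brush from where it was at the start of the episode below 0.015 m); the robot touches nothing.
It fails at once if the brake lever is moved out of its released place before the pin has come to the stop (value of joint brake above 0.2 rad and value of joint wheel below 1.82 rad).
It fails at once if the pin or the knob is taken between the fingers ((horizontal distance between the grasp point and pin_mid below 0.01 m and z of the grasp point in the frame of pin_mid below 0.022 m) or (horizontal distance between the grasp point and knob_mid below 0.01 m and z of the grasp point in the frame of knob_mid below 0.022 m)).
It fails at once if the dish is lifted, tipped or pushed off the wheel's centre by more than 15 mm (horizontal distance between dish and wheel_top above 0.015 m or z of dish in the frame of station above 0.075 m or angle between dish's own z axis and vertical above 0.15 rad).
It fails at once if the jar, cup, bottle or brush is moved more than 15 mm (distance of any of jar, cup, bottle, brush from where it was at the start of the episode above 0.015 m).
It also fails if it takes over 58 s, if anything falls off the work surface, if the arm or the gripper's body presses on something with over 40 N, if the wrist force passes 120 N, or if a joint passes its speed limit or range.

### The arm

A 6-joint arm with a two-finger parallel gripper is mounted at the origin on the work surface. World frame = base frame: x ahead of the robot, y to its left, z up, the work surface at z = 0. Lengths are in m, angles in rad, forces in N, time in s.
With the tool pointing down it reaches from about 0.2 to 0.875 m from the base axis. Payload 3.4 kg.
Tool frame: the origin (TCP) lies midway between the tips of the shut fingers; the grasp point (between the pads) lies 19 mm behind it; z points along the fingers, x is the direction in which the jaws open and shut, and the axes are right-handed (so a half turn about z gives the same grasp; the last joint's range is limited). The gripper opens to 94 mm and grips with 3 to 60 N. Pads are 16 mm wide; open, the fingers measure 119 mm over their backs; the gripper's body (75 mm by 177 mm) begins 78 mm behind the grasp point.
Start: joints at [1.028, 0.276, 1.505, -0, 1.361, -0.121], TCP at [0.235, 0.525, 0.205] pointing down, gripper open.
Joint ranges: [-2.89, 2.89], [-0.75, 2.08], [0.22, 2.7], [-1.18, 4.32], [0.11, 2.71], [-2.7, 2.7]. Speed limits (rad/s): [2.57, 2.57, 3.14, 3.14, 3.14, 3.14].

### API

Orientations are given as a unit quaternion [x, y, z, w].
In Python, from plant import ctrl, vision gives the robot as it stands. Calls block until the motion is done:
- ctrl.movep(position, orientation): joint-space move of the TCP to a pose.
- ctrl.move_linear(position, frame=None, speed=0.15): straight line of the TCP; frame=None keeps the orientation; speed is the mean speed in m/s.
- ctrl.set_joints(angles): joint-space move.
- ctrl.grip(opening, grasp_force=None): finger opening in m; grasp_force is the grip in N (None keeps the last); returns when the fingers have stopped.
- ctrl.wait(seconds).
- ctrl.solve_ik(position, orientation): joint angles nearest the present ones, or None.
- vision.snapshot(name): name is "side" or "top" or "wrist"; returns a dict with "frame" (420x560x3 uint8, red, green, blue), "fx", "fy", "cx", "cy" (pixels), "view" (4x4, takes a point from world to camera coordinates). Camera axes: x right, y up, looking along -z (the intrinsics and any distortion apply to the point x, -y, -z); pixel columns grow to the right and rows downward; lengths in m; the calibration is good to about 2 mm. The wrist camera is an equidistant fisheye: a pixel r from the principal point sees the ray r / f radians off the axis. A picture is of the moment at which its call begins. There is no depth.
A pose or a line that the arm cannot do raises ctrl.MotionError and nothing moves.
- ctrl.job_done(): hands the job in, once; it reports no verdict.
Readings, each from a call of its own:
- ctrl.read_clock(): time.
- ctrl.read_qpos(): joint angles.
- ctrl.read_joint_velocities(): joint speeds.
- ctrl.read_joint_efforts(): joint torques, N m.
- ctrl.read_position(): TCP position.
- ctrl.read_tool_rot(): TCP orientation.
- ctrl.read_ft_force(): force on the tool from outside, world axes, zero at the start.
- ctrl.read_moment(): the same for the moment, N m.
- ctrl.read_opening(): finger opening in m.
Only numpy, scipy, OpenCV 4.12 (cv2) and the standard library are available. Lean on these libraries where they do the work, as an engineer would, in place of code of your own. Each camera call takes 0.05 s, during which the arm holds its last target.

## Working session

There is one attempt and no reset: what is moved stays moved. The work goes in short steps, each a Python script; the robot and the scene stay as the last script left them, time stands still between calls to the robot, and variables do not carry over. Pictures are saved under pics/ and viewed, and the job is handed in when it is done.

```bash
ls; mkdir -p pics
python3 - <<'E'
from plant import ctrl, vision
import cv2,numpy as np,pickle
d={}
for n in("side","top","wrist"):
    s=vision.snapshot(n); d[n]=s
    cv2.imwrite(f"pics/{n}0.png",s["frame"][:,:,::-1])
    print(n,s["fx"],s["fy"],s["cx"],s["cy"]);print(np.round(s["view"],4).tolist()); print([k for k in s])
pickle.dump(d,open("s0.pkl","wb"))
print(ctrl.read_clock(),ctrl.read_position(),ctrl.read_tool_rot(),ctrl.read_opening())
E
```

```text
pics
side 523.9604046058591 523.9604046058591 276.2915782417729 210.93790648924468
[[0.9607, -0.2774, 0.0093, -0.5362], [0.1599, 0.5809, 0.7981, -0.1834], [-0.2268, -0.7653, 0.6024, -1.2464], [0.0, 0.0, 0.0, 1.0]]
['frame', 'fx', 'fy', 'cx', 'cy', 'view']
top 400.2846918780798 400.2846918780798 279.7546132237652 208.09369533298636
[[0.0096, -0.9999, -0.0089, 0.0402], [0.9907, 0.0083, 0.1355, -0.5786], [-0.1354, -0.0101, 0.9907, -0.8579], [0.0, 0.0, 0.0, 1.0]]
['frame', 'fx', 'fy', 'cx', 'cy', 'view']
wrist 325.19226210127806 325.19226210127806 281.49703464727276 204.1030880484278
[[0.4086, 0.9127, -0.0007, -0.5745], [-0.8796, 0.3936, -0.267, 0.0283], [-0.2434, 0.1098, 0.9637, -0.3917], [0.0, 0.0, 0.0, 1.0]]
['frame', 'fx', 'fy', 'cx', 'cy', 'view']
0.15 [0.23520644 0.52425252 0.20481542] [ 8.39471417e-01  5.43403421e-01 -6.11855433e-04  2.96214829e-04] 0.09409503433268994
```

View pics/side0.png

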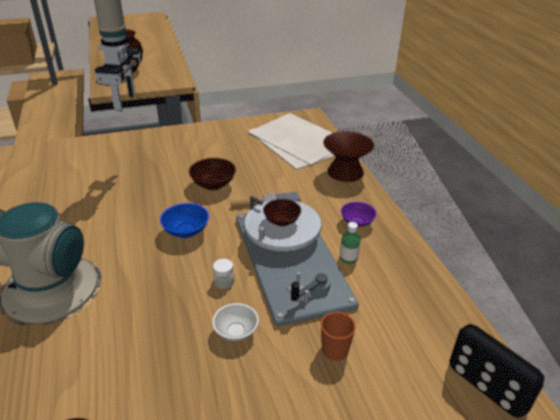

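View pics/top0.png

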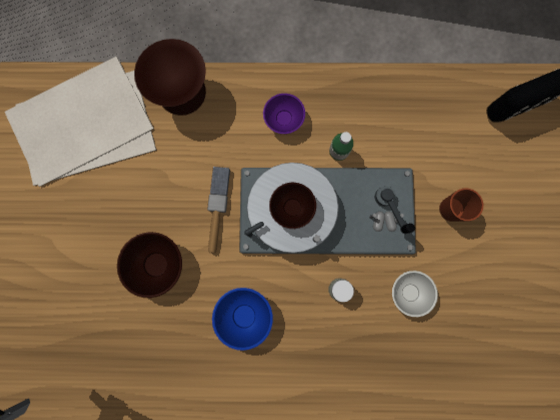

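View pics/wrist0.png

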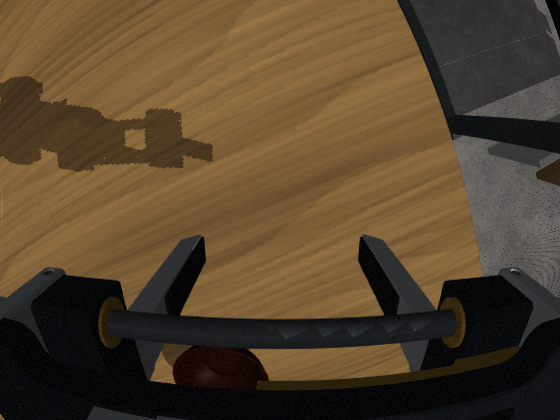

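The side and top views show three dark brown bowls in the top view: (293,205) on the wheel, (150,265) and (170,75). The one on the wheel is the smallest, so it is the dish. The blue, purple and white bowls are ruled out. I'll enlarge the crop to confirm and to find the pin, stop and lever.

Run:
```python
import cv2
a=cv2.imread("pics/top0.png")[155:265,232:424]; cv2.imwrite("pics/topc.png",cv2.resize(a,None,fx=4.1,fy=4.1,interpolation=cv2.INTER_CUBIC))
a=cv2.imread("pics/side0.png")[180:330,220:370]; cv2.imwrite("pics/sidec.png",cv2.resize(a,None,fx=4,fy=4,interpolation=cv2.INTER_CUBIC))
```

```text
(no output)
```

View pics/topc.png

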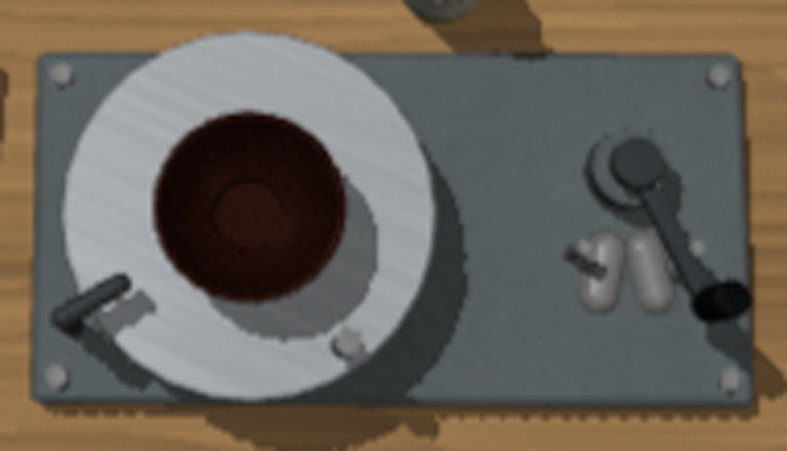

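View pics/sidec.png

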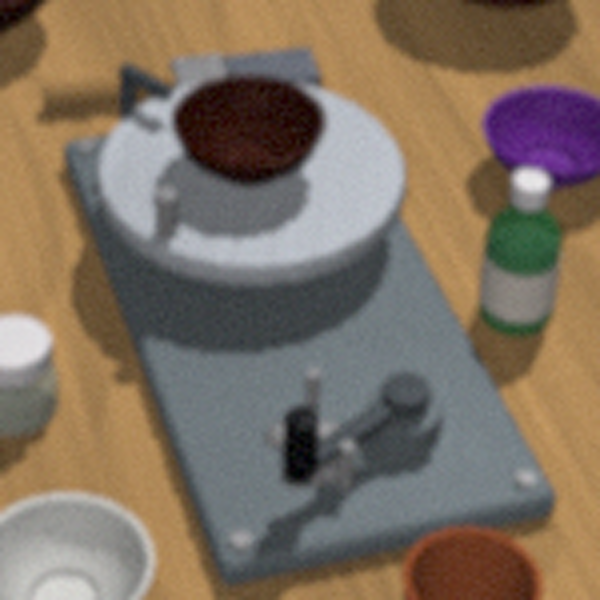

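Enlarged crops: the bowl on the wheel (top crop 250,205) is plain dark brown and clearly the smallest of the three brown ones. The pin top is at top (316,238) and side (262,228). The stop is at top (255,229). The knob top is at about top (411,228) and side (295,283). Next I'll triangulate and fit the station pose.

```bash
cat > h.py <<'E'
import numpy as np,pickle,cv2
from scipy.optimize import least_squares
def proj(s,P):
    P=np.atleast_2d(P); c=P@s["view"][:3,:3].T+s["view"][:3,3]
    x,y,z=c[:,0],-c[:,1],-c[:,2]
    return np.c_[s["fx"]*x/z+s["cx"],s["fy"]*y/z+s["cy"]]
def tri(d,pt,ps):
    f=lambda p:np.r_[proj(d["top"],p)[0]-pt,proj(d["side"],p)[0]-ps]
    r=least_squares(f,[.5,0,.05]); return r.x,np.abs(r.fun).max()
def T(c): return (np.array(c,float)+.5)/4.1-.5+[232,155]
def S(c): return (np.array(c,float)+.5)/4-.5+[220,180]
def st(p,x,y,yaw):
    c,s_=np.cos(yaw),np.sin(yaw); p=np.atleast_2d(p)
    return np.c_[x+c*p[:,0]-s_*p[:,1],y+s_*p[:,0]+c*p[:,1],p[:,2]]
E
cat > fit.py <<'E'
from h import *
d=pickle.load(open("s0.pkl","rb"))
for n,a,b in [("pintop",T((346,341)),S((168,192))),("knobtop",T((736,297)),S((299,412))),("pivot",T((637,162)),S((406,385))),("jarlid",(343,291),(223,267)),("cup",(466,204),(338,324)),("bottlecap",(346,137),(352,227))]:
    print(n,*np.round(tri(d,a,b)[0],4),round(tri(d,a,b)[1],2))
C=lambda v:[86*np.cos(4.189-v),80+86*np.sin(4.189-v),98]
K=lambda v:[30+85*np.cos(3.595-v),-130+85*np.sin(3.595-v),90]
obsT=[T(p) for p in [(38,54),(740,57),(752,402),(33,402),(346,341),(736,297)]]
obsS=[S(p) for p in [(68,145),(550,490),(222,570),(168,192),(299,412)]]
def mod(q):
    Pt=np.array([[100,200,20],[100,-200,20],[-100,-200,20],[-100,200,20],C(q[3]),K(0)])/1e3
    Ps=np.array([[-100,200,20],[100,-200,20],[-100,-200,20],C(q[3]),K(0)])/1e3
    return proj(d["top"],st(Pt,*q[:3])),proj(d["side"],st(Ps,*q[:3]))
def f(q):
    a,b=mod(q); return np.r_[(a-obsT).ravel(),(b-obsS).ravel()]
r=least_squares(f,[.55,-.06,0,.2],loss="soft_l1"); print("pose,v",np.round(r.x,4)); print(np.round(f(r.x).reshape(-1,2),1).tolist())
q=r.x; np.save("q.npy",q)
pts={"wheel":[0,80,66],"pin":[C(q[3])[0],C(q[3])[1],82],"knob":K(0)[:2]+[71.5],"knobend":K(.9)[:2]+[71.5]}
for k,p in pts.items(): print(k,np.round(st(np.array(p)/1e3,*q[:3])[0],4))
t=np.linspace(0,2*np.pi,60)
for n in("top","side"):
    im=cv2.resize(d[n]["frame"][:,:,::-1],None,fx=3,fy=3,interpolation=cv2.INTER_CUBIC)
    def dl(P,col,cl=False): cv2.polylines(im,[np.int32(proj(d[n],st(np.array(P)/1e3,*q[:3]))*3+1)],cl,col,1)
    dl([[100,200,20],[100,-200,20],[-100,-200,20],[-100,200,20]],(0,255,0),True)
    dl(np.c_[100*np.cos(t),80+100*np.sin(t),66+0*t],(0,0,255))
    dl(np.c_[50*np.cos(t),80+50*np.sin(t),104+0*t],(0,255,255))
    for c,r_ in((C(q[3]),7),(K(0),10)): dl(np.c_[c[0]+r_*np.cos(t),c[1]+r_*np.sin(t),c[2]+0*t],(255,0,255))
    a=2.1; 
    cr=im[465:800,690:1280] if n=="top" else im[540:1000,600:1110]
    cv2.imwrite(f"pics/ov_{n}.png",cr)
E
python3 fit.py
```

```text
pintop 0.5096 -0.031 0.0991 0.54
knobtop 0.5325 -0.2289 0.0954 0.27
pivot 0.6091 -0.1903 0.0592 0.29
jarlid 0.3989 -0.0925 0.0516 0.51
cup 0.5852 -0.3518 0.0817 0.29
bottlecap 0.7223 -0.0945 0.1052 0.3
pose,v [ 0.5789 -0.061   0.0033  0.4247]
[[-1.0, -1.5], [0.2, -1.5], [0.7, 1.2], [-1.5, 0.1], [0.2, -0.1], [-1.1, 0.2], [-1.9, -1.2], [2.5, 1.5], [-0.1, 0.0], [-0.8, 0.6], [0.4, 1.5]]
wheel [0.5786 0.019  0.066 ]
pin [ 0.5089 -0.0314  0.082 ]
knob [ 0.533  -0.2284  0.0715]
knobend [ 0.5325 -0.1545  0.0715]
```

View pics/ov_top.png

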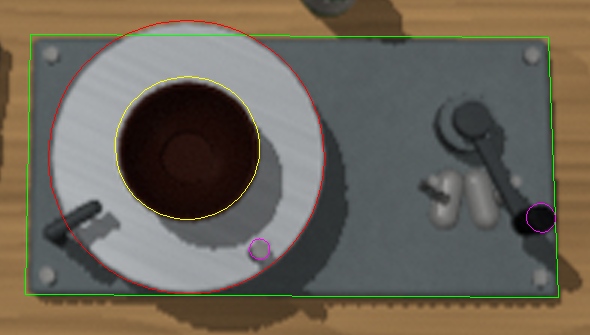

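View pics/ov_side.png

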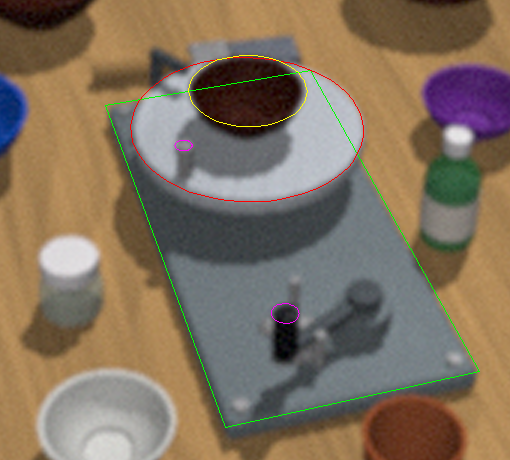

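The overlay fits to about 2–3 mm: the wheel, dish, pin and knob circles all lie on the picture. Triangulated tops are pin 99 mm (stated 98) and knob 95 mm (stated 90). The wheel is at about 0.42 rad. I'll now shut the fingers and descend behind the pin, with the TCP at 87 mm so the grasp point stays above the grasp zone.

```bash
cat > m.py <<'E'
from plant import ctrl, vision
from h import *
q=np.load("q.npy"); W=st([0,.08,.066],*q[:3])[0]; PV=st([.03,-.13,.05],*q[:3])[0]
def quat(yaw): return [np.cos(yaw/2),np.sin(yaw/2),0,0]
def fing(phi,z,r=.086): return [W[0]+r*np.cos(phi),W[1]+r*np.sin(phi),z],quat(phi-np.pi)
def snap(n,name,crop=None,k=1):
    s=vision.snapshot(n); a=s["frame"][:,:,::-1]
    if crop: a=a[crop[0]:crop[1],crop[2]:crop[3]]
    cv2.imwrite(f"pics/{name}.png",cv2.resize(a,None,fx=k,fy=k,interpolation=cv2.INTER_CUBIC)); return s
E
python3 - <<'E'
from m import *
ctrl.grip(0.0,20); print("open",ctrl.read_opening())
phi=4.189-q[3]+q[2]+.030/.086
p,o=fing(phi,.22); ctrl.movep(p,o); print(ctrl.read_qpos())
p,o=fing(phi,.088); ctrl.move_linear(p,speed=.1); print(p,ctrl.read_position(),ctrl.read_ft_force(),ctrl.read_clock())
snap("top","t1",(155,265,232,424),4); snap("side","s1",(150,300,200,400),4)
E
```

```text
open 0.0002879061189493242
[-2.27426637e-01  2.04215638e-01  1.56715580e+00  4.20521772e-04
  1.37028569e+00 -1.20345104e+00]
[np.float64(0.530328929175983), np.float64(-0.05220516539380397), 0.088] [ 0.53086301 -0.05234159  0.08862006] [ 0.23182428 -0.43491041 -0.08593157] 5.3417
```

View pics/t1.png

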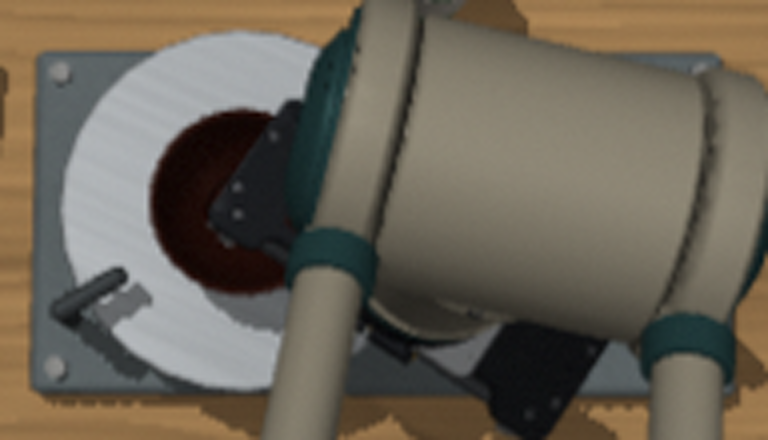

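View pics/s1.png

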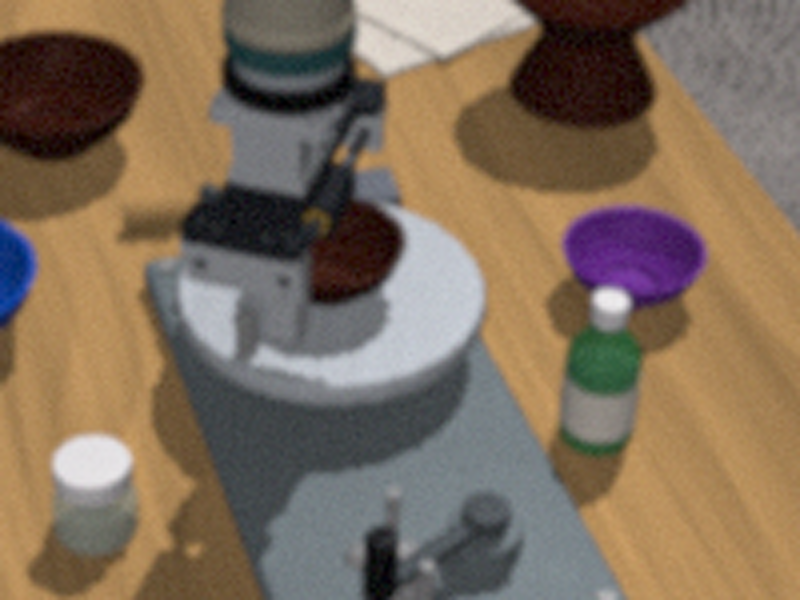

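The side view shows the fingertip at crop (285,325), just behind the pin at (245,325) and clear of the dish. Pushing along the arc now.

```bash
cat > push.py <<'E'
from m import *
phi=4.189-q[3]+q[2]+.030/.086
end=4.189-1.92+q[2]+.0151/.086   # expected finger angle at stop
while phi>end-.12:
    phi-=.1 if phi>end+.25 else .03
    p,o=fing(phi,.088); ctrl.move_linear(p,o,speed=.06)
    F=np.array(ctrl.read_ft_force()); ft=F[0]*np.sin(phi)-F[1]*np.cos(phi)
    print(round(phi-end,3),np.round(F,2),round(ft,2),round(ctrl.read_clock(),2))
    if ft<-5: break
np.save("phi.npy",phi)
snap("side","s2",(150,300,200,400),4); snap("top","t2",(155,265,232,424),4)
E
python3 push.py
```

```text
1.569 [-0.17 -0.31  0.14] -0.07 5.73
1.469 [0.14 0.58 0.97] 0.31 6.03
1.369 [ 0.38 -0.76 -0.06] -0.83 6.32
1.269 [ 0.1  -0.09  0.06] -0.13 6.61
1.169 [ 0.02 -0.33 -0.12] -0.31 6.9
1.069 [-0.49 -0.57 -0.46] -0.35 7.19
0.969 [-0.55  0.11 -0.54] 0.26 7.48
0.869 [0.22 0.91 0.9 ] 0.86 7.78
0.769 [-0.26  0.15 -0.44] 0.17 8.07
0.669 [ 0.36 -0.15  0.03] -0.14 8.36
0.569 [-0.61 -0.31 -1.52] -0.39 8.65
0.469 [-0.06 -0.48  0.01] -0.49 8.94
0.369 [ 0.25  0.8  -0.23] 0.84 9.23
0.269 [-0.18 -0.15  1.11] -0.21 9.53
0.169 [ 0.49 -0.53 -0.24] -0.21 9.82
0.139 [ 0.07 -0.26  0.3 ] -0.18 10.07
0.109 [ 0.24 -0.23  0.23] -0.06 10.32
0.079 [ 0.39 -0.6  -1.3 ] -0.27 10.57
0.049 [-0.9  -0.41 -0.84] -0.86 10.82
0.019 [ 0.1  -0.67  0.75] -0.46 11.07
-0.011 [-2.75 -3.58  1.72] -4.51 11.32
-0.041 [-4.46 -7.09  4.8 ] -8.26 11.57
```

View pics/s2.png

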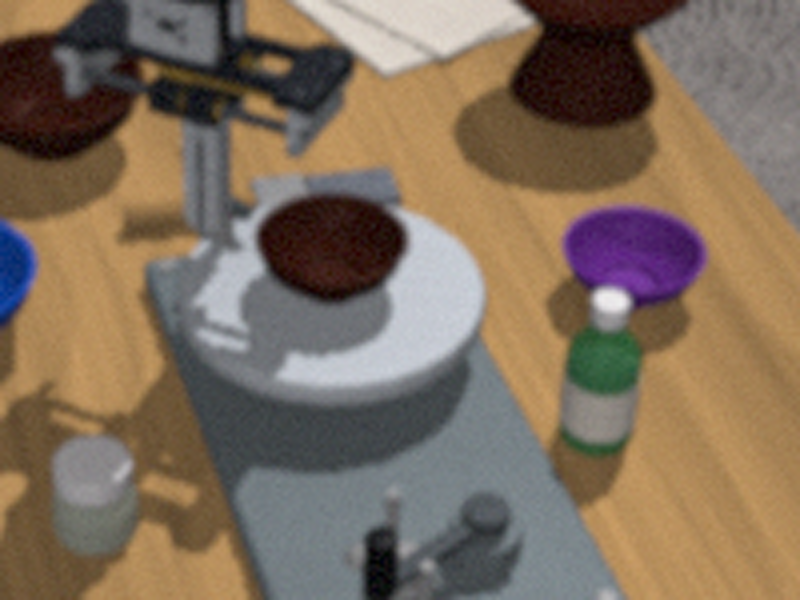

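View pics/t2.png

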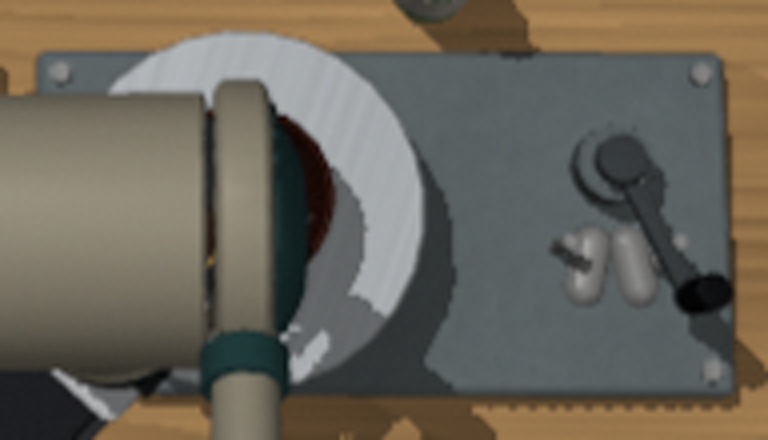

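The force jumped to 8 N at the predicted stop angle, and the dish is unmoved in the side view (330,245). I'll back off, lift and check the pin with a clear view.

Run:
```python
from m import *
phi=float(np.load("phi.npy"))
ctrl.wait(.2)
p,o=fing(phi+.25,.088); ctrl.move_linear(p,o,speed=.06)
p,o=fing(phi+.25,.2); ctrl.move_linear(p,o,speed=.15)
# above start of knob push
K0=3.595+q[2]+.045/.085
P=[PV[0]+.085*np.cos(K0),PV[1]+.085*np.sin(K0),.2]; yaw=K0-np.pi
ctrl.movep(P,quat(yaw)); print(P,ctrl.read_qpos(),ctrl.read_clock(),ctrl.read_ft_force())
snap("side","s3",(150,300,200,400),4); s=snap("top","t3",(155,265,232,424),4)
```

```text
[np.float64(0.5623710888160093), np.float64(-0.2618132591120106), 0.2] [-5.47263058e-01  3.47262670e-01  1.41363153e+00  3.91771916e-04
  1.38148112e+00 -1.53346855e+00] 15.0167 [-0.2398561  0.2860526 -0.2756694]
```

View pics/s3.png

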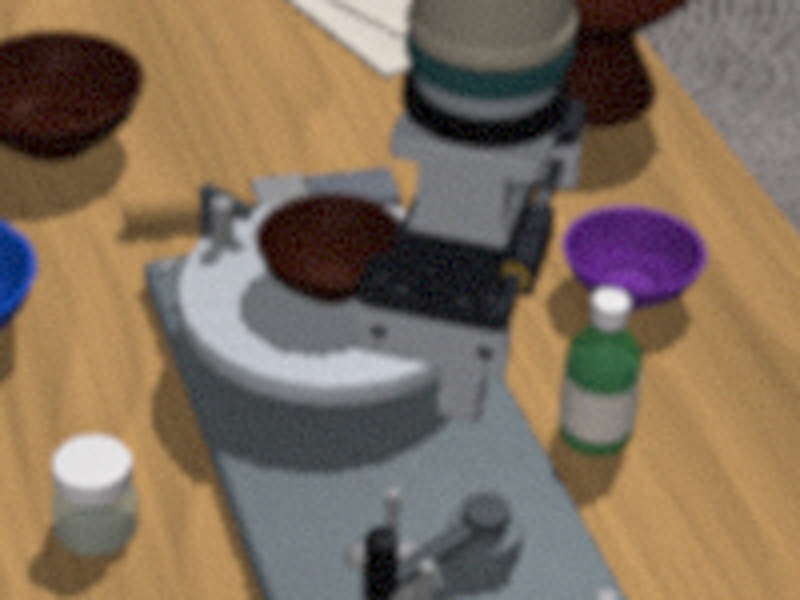

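View pics/t3.png

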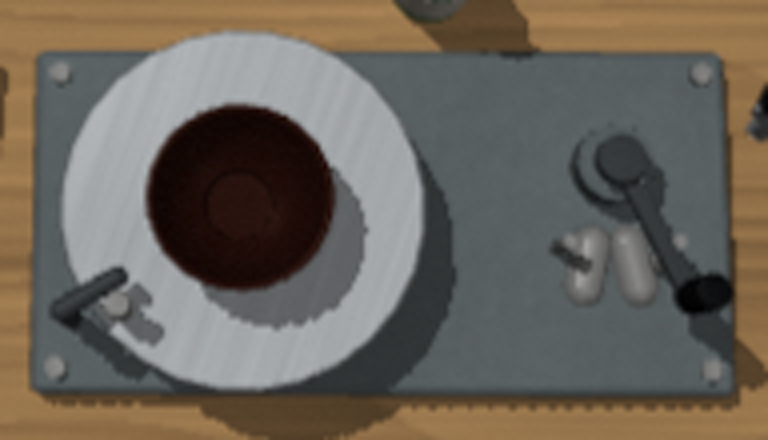

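Side and top views: the pin (top crop 118,305) touches the stop bar, the dish is still centred at (240,197), and the lever is still released. Next is the knob.

```bash
cat > knob.py <<'E'
from m import *
s=pickle.load(open("s0.pkl","rb"))
print(proj(s["side"],[.562,-.262,.2]),ctrl.read_position())
K0=3.595+q[2]
def kf(a,z): return [PV[0]+.085*np.cos(a),PV[1]+.085*np.sin(a),z],quat(a-np.pi)
a=K0+.045/.085
p,o=kf(a,.077); ctrl.move_linear(p,o,speed=.1); print(ctrl.read_position(),ctrl.read_ft_force())
end=K0-.9+.2134
while a>end-.1:
    a-=.06 if a>end+.2 else .03
    p,o=kf(a,.077); ctrl.move_linear(p,o,speed=.05)
    F=np.array(ctrl.read_ft_force()); ft=F[0]*np.sin(a)-F[1]*np.cos(a)
    print(round(a-end,3),np.round(F,1),round(ft,1),round(ctrl.read_clock(),2))
    if ft<-15 or (a<end+.06 and ft<-9): break
np.save("a.npy",a)
snap("side","s4",(150,300,200,400),4); snap("top","t4",(155,265,232,424),4)
E
python3 knob.py
```

```text
[[315.23905025 253.78978959]] [ 0.56244373 -0.26111172  0.19999252]
[ 0.56287181 -0.26213153  0.07772024] [ 0.03943032 -0.27401104  0.15552604]
1.156 [-0.2  0.1  0.9] 0.3 16.75
1.096 [-0.   0.2 -0.3] 0.1 17.0
1.036 [ 0.5 -0.3 -1. ] -0.5 17.25
0.976 [-0.4  0.3  0.3] 0.5 17.5
0.916 [-1.   0.2  0.6] 0.8 17.75
0.856 [ 1.6 -4.1 -1.5] -4.2 18.0
0.796 [ 1.5 -3.6 -1.7] -3.9 18.25
0.736 [1.8 0.7 0.2] -0.3 18.5
0.676 [-0.2 -0.7 -0.9] -0.5 18.75
0.616 [ 1.1 -0.2 -0.2] -0.6 19.0
0.556 [-0.5 -0.8  0.2] -0.6 19.25
0.496 [0.  0.1 0.4] 0.1 19.5
0.436 [ 2.  -1.6 -1.1] -2.0 19.75
0.376 [ 0.2 -4.5 -0.9] -4.5 20.0
0.316 [ 1.3 -2.  -0.3] -2.1 20.25
0.256 [ 0.6 -0.9  0.5] -0.9 20.5
0.196 [-0.3 -0.   0.4] -0.0 20.75
0.166 [-0.4 -0.4  0.4] -0.4 21.0
0.136 [ 0.7 -0.6 -0.6] -0.5 21.25
0.106 [ 0.1  1.1 -0.5] 1.1 21.5
0.076 [ 0.6 -0.2  0.3] -0.1 21.75
0.046 [-0.3  0.5  0. ] 0.4 22.0
0.016 [-0.3  0.9 -0. ] 0.9 22.25
-0.014 [-1.8 -5.3  0.4] -5.6 22.5
-0.044 [ -4.  -10.2   0.4] -10.9 22.75
```

View pics/s4.png

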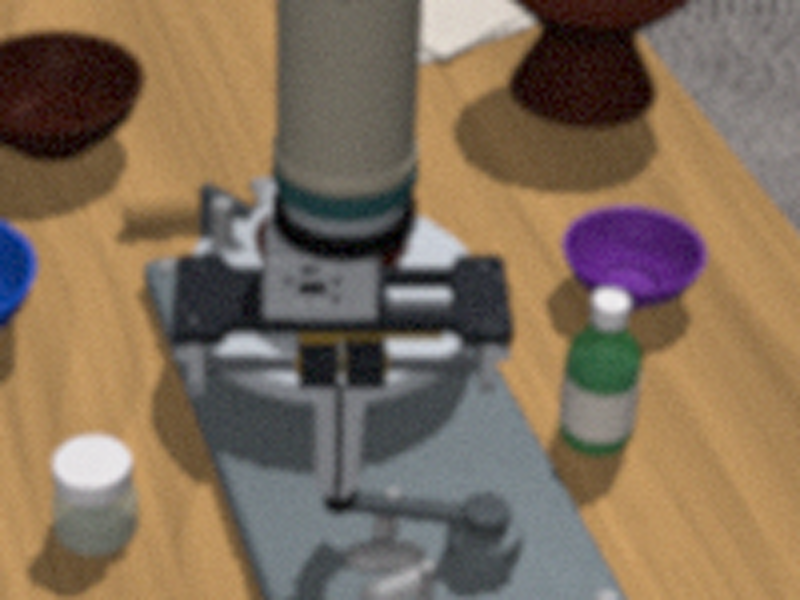

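View pics/t4.png

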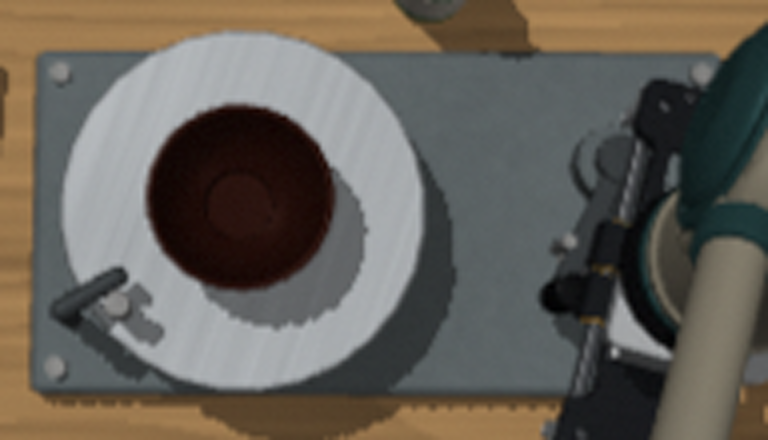

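The lever passed both ridges and came up hard at the second stop with 11 N. The pin is still on the stop and the dish is centred (240,197). Retreating to verify.

Run:
```python
from m import *
a=float(np.load("a.npy")); ctrl.wait(.25)
def kf(a,z): return [PV[0]+.085*np.cos(a),PV[1]+.085*np.sin(a),z],quat(a-np.pi)
p,o=kf(a+.3,.077); ctrl.move_linear(p,o,speed=.06)
p,o=kf(a+.3,.22); ctrl.move_linear(p,o,speed=.15)
ctrl.set_joints([-1.3]+list(ctrl.read_qpos()[1:])) ; ctrl.wait(.3)
print(ctrl.read_position(),ctrl.read_ft_force(),ctrl.read_clock())
s=snap("side","s5"); t=snap("top","t5")
# overlay expected final
im=cv2.resize(t["frame"][:,:,::-1],None,fx=4,fy=4,interpolation=cv2.INTER_CUBIC)
th=np.linspace(0,2*np.pi,40)
for c,r,z in (([.086*np.cos(4.189-1.92),.08+.086*np.sin(4.189-1.92)],.007,.098),([.03+.085*np.cos(2.695),-.13+.085*np.sin(2.695)],.010,.09),([0,.08],.05,.104)):
    P=st(np.c_[c[0]+r*np.cos(th),c[1]+r*np.sin(th),z+0*th],*q[:3]); cv2.polylines(im,[np.int32(proj(t,P)*4+1.5)],False,(0,255,255),1)
cv2.imwrite("pics/t5c.png",im[620:1060,928:1696])
d=pickle.load(open("s0.pkl","rb"))
for n,b in(("top",t),("side",s)):
    df=cv2.absdiff(d[n]["frame"],b["frame"]).max(2); cv2.imwrite(f"pics/d_{n}.png",df)
```

```text
[ 0.21564015 -0.51467134  0.21904692] [ 0.50336116 -0.46615375  0.16187435] 26.7167
```

View pics/t5c.png

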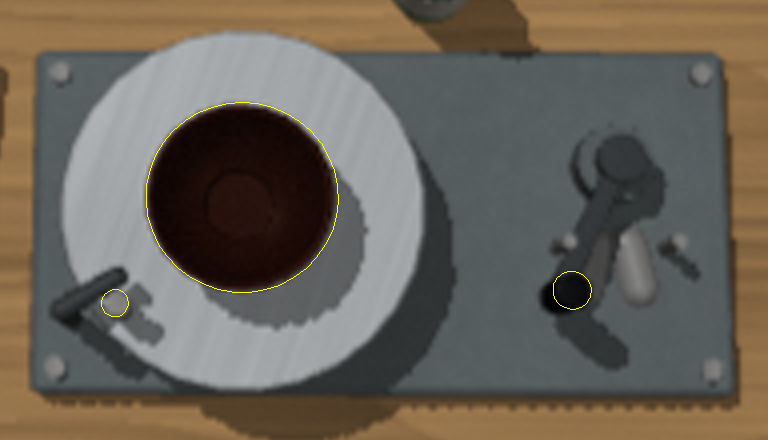

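View pics/d_top.png

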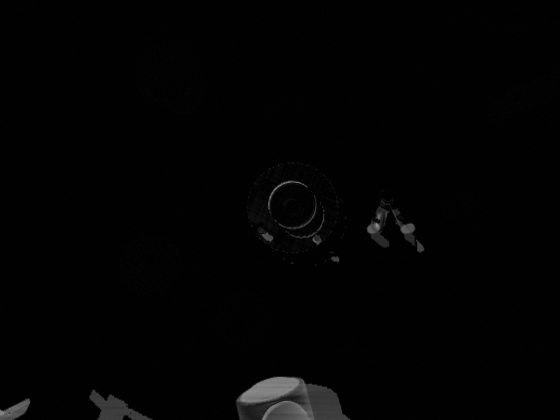

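View pics/s5.png

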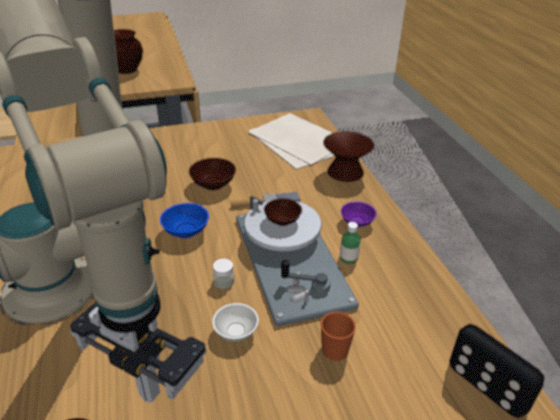

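The predicted circles (wheel 1.92, brake 0.9) fit the pin (115,303) to about 1 mm and the knob (572,290). The difference image shows changes only at the wheel, lever, robot and shadows, so no bystander has moved. Handing in.

Run:
```python
from plant import ctrl
ctrl.job_done(); print(ctrl.read_clock())
```

```text
the job is handed in; nothing more can be done
the job is handed in; nothing more can be done
```

The job is handed in. The pin was pushed clockwise onto the stop finger first, then the brake knob was pushed past drag to the locked stop. Both were done with the shut fingertips, without gripping anything, and the clock read about 27 s at the last check.

- **Pin:** the push force rose to 8 N at the predicted stop angle. The clear top view afterwards shows the pin about 1 mm from where it should sit at 1.92 rad.
- **Brake:** the force showed both ridges, then rose to 11 N at the second stop. The knob lies on its predicted 0.9 rad position.
- **Dish and the rest:** the dish is still centred and upright. The before/after difference image showed no movement of the jar, cup, bottle or brush, and the robot stood clear.
- **Disagreement:** my measured knob top was 95 mm against the stated 90 mm. I used the stated height for the push, and no check failed.

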